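# Close the lamp dimmer's split housing and hold it shut

### The job

The exam lamp's dimmer is open for repair: first slide the red grip on its grey lower half along the track until it stands on the white mark and leave it there, so that the cover's window can pass over it. Then pick up the white cover, set it on the two dowels with its blue end over the housing's blue end, press it down against the spring pins until the halves meet flush, and finish while still holding it pressed shut, so that a colleague can put the screws in. Leave the other things on the desk where they are.

Things in the scene. Friction and masses are not known exactly. Their poses are not given: they have to be found in the camera images.
- housing: grey lower half of the dimmer, 50 (x) x 176 (y) x 34 mm, on an aluminium tray 86 x 200 x 8 mm, both fixed. Origin: on the desk under the centre; y runs along the long side toward the end with blue marks, z up. Its flat top (the seam) is 42 mm above the desk; the slide track runs along y at x = 0. Small clamp cheeks at y = +-60 mm stand 9 mm out from the long sides, up to 20 mm above the desk
- mark (a point): the white mark across the green circuit board on the lower half: on the track's centre line, at the height of the seam, 25 mm from the housing's centre toward its blue end (+y)
- dimmer_grip (a point): half-way up the red slide grip, an upright block 10 (x) x 12 (y, along the track) x 20 mm, standing on the lower half's top; 10 mm above the top. It slides along the housing's y against about 1.5 N of friction and stays where it is left
- dimmer (a joint): position of the red grip along its track, m: 0 at the end away from the blue end, 0.060 when it stands on the mark, 0.075 at the end stop beyond; it grows toward the blue end
- cover_center (a point): centre of the white cover, half-way up: a loose flat block 50 (x) x 176 (y) x 22 mm, 0.10 to 0.18 kg, lying right way up on the desk; blue stripe and blue sides at its +y end. Grasp it across its 50 mm width. Axes as the cover's
- home (a point): where the cover's centre belongs when the halves are shut flush: 53 mm above the desk over the housing's centre, axes as the housing. Two steel dowels stand on the lower half's top at y = -72 and +72 mm (x = 0), 8 mm thick, 20 mm tall, the last 7 mm tapering to 3 mm
- pins (a joint): how far the four brass spring pins are pressed in, m: 0 free, 0.005 flush with the lower half's top. They move together, stand at x = +-13, y = +-56 mm, 5 mm above the top, and push the cover up: 3 N in all at first, 8 N when flush; a cover that is let go rises about 5 mm
- drops_b: bystander: eye-drop bottle with yellow cap, 25 mm wide, 62 mm tall, origin under its centre
- contact_case: bystander: contact lens case with a green and a white cap, 30 x 66 x 20 mm, origin under its centre
- lens_78: bystander: black-rimmed hand lens lying flat, 34 mm across, 12 mm tall, origin under its centre
- penlight: bystander: grey pen torch 134 mm long, 15 mm thick, lying; origin under its centre
- cover: the white cover, origin under its centre; y along its long side to the blue end. Two through holes of 10.5 mm for the dowels at y = +-72 mm and a through window 20 (x) x 22 (y) mm centred at y = +25 mm, which passes over the red grip only if that is within 5 mm of the mark. At the start its y is less than 50 degrees off the housing's y: no need to turn it end for end

How it is judged:
By the outcome, as a careful person would: the job done as asked, in the order asked, and still so for the second after the job is handed in, while the arm keeps its last pose, push and grip.
It also fails if it takes over 51 s, if anything falls off the work surface, if the arm or the gripper's body presses on something with over 40 N, if the wrist force passes 120 N, or if a joint passes its speed limit or range.

### The arm

A 6-joint arm with a two-finger parallel gripper is mounted at the origin on a cart in front of the work surface, level with it; the furniture and walls round the work are solid. World frame = base frame: x ahead of the robot, y to its left, z up, the work surface at z = 0. Lengths are in m, angles in degrees, forces in N, time in s.
With the tool pointing down it reaches from about 0.4 to 0.825 m from the base axis. Payload 7 kg.
Tool frame: the origin (TCP) lies midway between the tips of the shut fingers; the grasp point (between the pads) lies 19 mm behind it; z points along the fingers, y is the line along which they close (so a half turn about z gives the same grasp; the last joint's range is limited). The gripper opens to 88 mm and grips with 3 to 60 N. Pads are 19 mm wide; open, the fingers measure 130 mm over their backs; the gripper's body (78 mm by 193 mm) begins 47 mm behind the grasp point.
Start: joints at [82.913, 20.546, 0.682, 0, -70.136, -16.507], TCP at [0.27, 0.619, 0.227] pointing down, gripper open.
Joint ranges: [-176.03, 176.03], [-82.01, 121.73], [-58.28, 71.71], [-173.87, 95.51], [-174.79, -0.11], [-173.66, 173.66]. Speed limits (degrees/s): [136.94, 136.94, 172.46, 180, 180, 180].

### API

Orientations are given as [roll, pitch, yaw] about the fixed x, y, z axes, in that order (R = Rz(yaw) Ry(pitch) Rx(roll)).
In Python, from plant import r gives the robot as it stands. The module is installed in compiled form; this text tells all that it offers.
- The arm moves only by the tool play_rows, never from a script. Its argument "rows" is a list of rows, each an object with "slide": the shift along the tool's x, y, z as a fraction of full scale, a list of three; "delta_rot": the turn, a rotation vector about the tool's x, y, z as a fraction of full scale, a list of three; "fingers": the opening, from -1 (shut) to 1 (fully open). In form: [{"slide": [x, y, z], "delta_rot": [rx, ry, rz], "fingers": fingers}, ...]. A call has 1 to 8 rows; each row shifts and turns the commanded pose from where the row before left it, along the tool's axes as they then stand; what a row does not reach is not made up. Full scale, the value 1, is 0.15 m for a shift and 0.08 rad for a turn. A row lasts 1/8 s, in which the tool goes at most 62.5 mm and 10.7 degrees, less where a joint would pass 70% of its speed; a pose out of reach is approached as far as the arm can. A call with a number of a shift or a turn outside -1 to 1 is refused whole. A call with a gripper value outside its range is refused whole. The fingers move at their own pace and stop on an object; "squeeze" is the grip in N (left out, the last holds). Time passes only in rows, so rows that do not move let the fingers close. It gives the time, the measured TCP pose, the force, the opening and the grip force at its end, in the units of the state.
- r.get_state(): the state, without advancing time (a new reading comes with each control period).
- r.capture(name): name is "side" or "top"; returns a dict with "image" (384x512x3 uint8, blue, green, red), "fx", "fy", "cx", "cy" (pixels), "R" (3x3) and "t" (3): a world point X has camera coordinates R X + t. Camera axes: x right, y down, z forward; pixel columns grow to the right and rows downward; lengths in m; the calibration is good to about 2 mm. A picture is of the moment at which its call begins. There is no depth.
- r.close_job(): hands the job in; it is judged then, once.
The state is a dict: "time_s": time; "joints": joint angles; "qd": joint speeds; "joint_torque": joint torques, N m; "tcp_pos": TCP position; "eef_rot": TCP orientation; "contact_force": force on the tool from outside, world axes, zero at the start; "moment": the same for the moment, N m; "gripper_width": finger opening in m; "gripper_force": force on a finger pad.
Only numpy, scipy, OpenCV 4.12 (cv2) and the standard library are available. Lean on these libraries where they do the work, as an engineer would, in place of code of your own. Each camera call takes 0.05 s, during which the arm holds its last target. There are 200 camera calls.

## Working session

There is one attempt and no reset: what is moved stays moved. The work goes in short steps, Python scripts to look and compute and a tool call to move; the robot and the scene stay as the last step left them, time stands still between calls to the robot, and variables do not carry over. Pictures are saved under pics/ and viewed, at most 10 in all, crops included, and the job is handed in when it is done.

Besides the shell and the picture viewer there is one more tool, called after "Request:" by a JSON object that holds its "method" and its "body", one argument or row to a line. play_rows: Moves the arm, as the interface text tells. Shift numbers are shares of 0.15 m and turn numbers shares of 0.08 rad, none past 1 either way. Its arguments: {"type":"object","properties":{"rows":{"type":"array"},"squeeze":{"type":"number"}},"required":["rows"]}

```bash
mkdir -p pics
python3 - <<'E'
from plant import r
import cv2,pickle
for n in("top","side"):
    c=r.capture(n);cv2.imwrite(f"pics/{n}0.png",c["image"]);pickle.dump(c,open(f"{n}0.pkl","wb"))
    print(n,c["fx"],c["cx"],c["cy"],c["R"],c["t"])
print(r.get_state())
E
```

```text
top 474.97418045967527 257.2364346623279 193.81033260346518 [[-0.09836645 -0.99514219  0.00400813]
 [-0.96685147  0.09461479 -0.23716299]
 [ 0.23563167 -0.02720414 -0.97146161]] [0.20061336 0.52279966 1.17172104]
side 415.0677145368963 264.0996526429028 188.12866508423244 [[ 0.99951964 -0.02757626  0.01414327]
 [ 0.00404921 -0.33624535 -0.94176572]
 [ 0.03072598  0.94137061 -0.33597217]] [-0.50125092  0.10650546  0.76020178]
{'time_s': 0.1, 'joints': array([ 8.29128855e+01,  2.05882207e+01,  6.40570787e-01, -1.76608498e-02,
       -7.01357725e+01, -1.65068759e+01]), 'qd': array([-0.06694618,  0.05167784,  0.13180212,  0.03947778,  0.02705732,
        0.04587549]), 'joint_torque': array([-1.64334186e-03, -5.84162915e+01,  2.93750560e+01,  7.01557875e+00,
        1.01603186e-02, -5.76525213e-05]), 'tcp_pos': array([0.27002294, 0.61817583, 0.22571833]), 'eef_rot': array([ 1.79915298e+02, -7.78602626e-03, -2.35999978e+01]), 'contact_force': array([-0.0771636 ,  0.64978909,  0.64585458]), 'moment': array([-0.05350988, -0.07302634, -0.07077569]), 'gripper_force': 0.0, 'gripper_width': 0.08736242273562274}
```

View pics/top0.png

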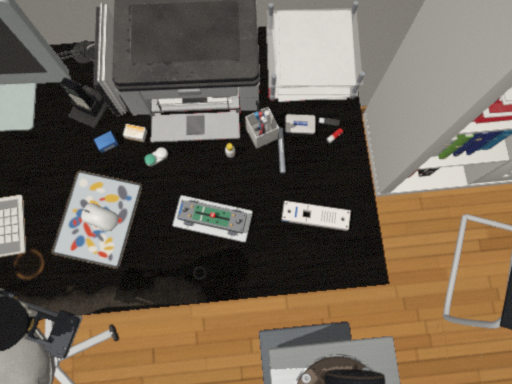

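View pics/side0.png

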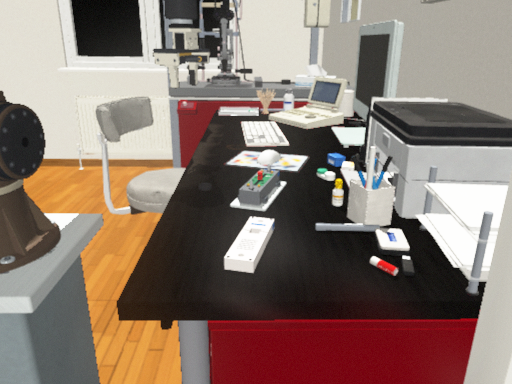

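The top view shows the housing around (212,218), blue end to be confirmed, and the cover around (316,216). The side view shows the cover at (250,243) and the housing at (260,187). I'll enlarge both.

Run:
```python
import cv2,numpy as np
a=cv2.imread("pics/top0.png")[185:250,165:365]
b=cv2.imread("pics/side0.png")[160:280,210:310]
cv2.imwrite("pics/topc.png",cv2.resize(a,None,fx=4,fy=4,interpolation=cv2.INTER_CUBIC))
cv2.imwrite("pics/sidec.png",cv2.resize(b,None,fx=5,fy=5,interpolation=cv2.INTER_CUBIC))
```

```text
(no output)
```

View pics/topc.png

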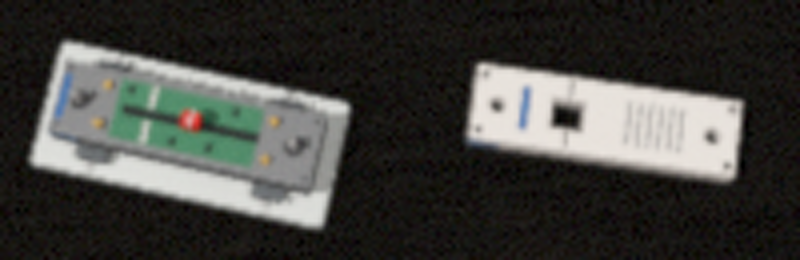

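View pics/sidec.png

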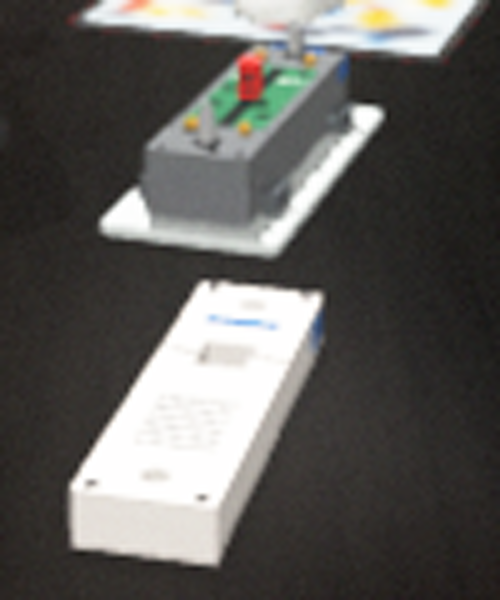

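The blue ends of both parts point toward world +y (image left). In the top crop the grip is at (191,118), and the mark lies at about (149,112).

```bash
cat > h.py <<'E'
import numpy as np,pickle,cv2
from scipy.optimize import least_squares
def proj(c,P):
    X=np.asarray(P)@c["R"].T+c["t"]
    return X[:,:2]/X[:,2:]*[c["fx"],c["fy"]]+[c["cx"],c["cy"]]
def world(p,P):
    P=np.array(P,float);a=p[2];q=P.copy()
    q[:,0]=p[0]+np.cos(a)*P[:,0]-np.sin(a)*P[:,1];q[:,1]=p[1]+np.sin(a)*P[:,0]+np.cos(a)*P[:,1];return q
def ray(c,uv,z):
    d=c["R"].T@[(uv[0]-c["cx"])/c["fx"],(uv[1]-c["cy"])/c["fy"],1];C=-c["R"].T@c["t"]
    return C+d*(z-C[2])/d[2]
def un(xy,s,o): return (np.array(xy,float)+.5)/s-.5+np.array(o)
def fit(obs,x0=(.5,.2,0)):
    f=lambda p:np.concatenate([(proj(c,world(p,P))-uv).ravel() for c,P,uv in obs])
    s=least_squares(f,x0,loss="soft_l1",x_scale=[.1,.1,.1]);return s.x,f(s.x).reshape(-1,2)
E
cat > m.py <<'E'
from h import *
T=pickle.load(open("top0.pkl","rb"));S=pickle.load(open("side0.pkl","rb"))
def go(t,s):
    ob=[]
    for c,d,k,o in((T,t,4,(165,185)),(S,s,5,(210,160))):
        if d: ob.append((c,np.array([a for a,_ in d])/1000,un([b for _,b in d],k,o)))
    p,res=fit(ob);print(p[:2].round(4),np.degrees(p[2]).round(2),"res",res.round(1).tolist());return p
ct=[((25,88,22),(478,62)),((25,-88,22),(743,100)),((-25,88,22),(468,138)),((0,72,22),(497,104)),((0,-72,22),(712,136)),((0,25,22),(567,116))]
cs=[((-25,88,22),(205,283)),((25,88,22),(325,293)),((-25,-88,22),(73,487)),((25,-88,22),(222,510)),((0,72,22),(255,303)),((0,-72,22),(155,475))]
ht=[((13,56,47),(108,85)),((-13,56,47),(98,123)),((13,-56,47),(274,121)),((-13,-56,47),(264,160)),((-25,88,42),(52,133)),((-25,-88,42),(310,190)),((43,100,8),(63,40)),((43,-100,8),(350,102)),((-43,-100,8),(325,228)),((-43,100,8),(30,165))]
hs=[((-13,-56,47),(192,122)),((13,-56,47),(245,128)),((13,56,47),(310,60)),((-13,56,47),(262,50)),((25,-88,42),(252,165)),((25,88,42),(348,55))]
for n,t,s in(("cover",ct,cs),("housing",ht,hs)):
    print(n);go(t,s);go(t,[]);p=go([],s)
    p=go(t,s)
g=ray(T,un((191,117),4,(165,185)),.062);d=g[:2]-p[:2];a=p[2]
print("grip",g,"local",np.array([[np.cos(a),np.sin(a)],[-np.sin(a),np.cos(a)]])@d)
for X in ([.27,.618,.226],[0,0,0]):print(proj(T,[X]),proj(S,[X]))
E
python3 m.py
```

```text
cover
[ 0.4784 -0.0021] -14.13 res [[0.1, 0.5], [-0.7, 0.5], [0.1, -0.4], [0.1, -0.1], [0.1, -0.2], [0.1, -0.6], [-0.1, 0.0], [-0.2, 0.5], [0.0, 0.3], [-0.6, -0.7], [-0.0, 0.4], [0.7, -0.1]]
[ 0.4783 -0.0021] -13.96 res [[0.1, 0.6], [-0.7, 0.5], [0.1, -0.2], [0.1, 0.0], [0.1, -0.3], [0.1, -0.5]]
[ 0.4785 -0.002 ] -14.21 res [[-0.0, 0.0], [-0.1, 0.5], [0.0, 0.2], [-0.6, -0.7], [0.1, 0.4], [0.7, -0.1]]
[ 0.4784 -0.0021] -14.13 res [[0.1, 0.5], [-0.7, 0.5], [0.1, -0.4], [0.1, -0.1], [0.1, -0.2], [0.1, -0.6], [-0.1, 0.0], [-0.2, 0.5], [0.0, 0.3], [-0.6, -0.7], [-0.0, 0.4], [0.7, -0.1]]
housing
[0.4988 0.2725] -17.88 res [[0.0, -0.1], [0.1, -0.1], [0.3, -0.2], [0.6, -0.3], [-1.2, -0.3], [0.1, -0.4], [0.1, 0.3], [0.4, 0.1], [-0.3, -0.3], [0.3, -0.4], [-0.1, -0.5], [-0.0, -0.6], [-0.2, -0.6], [-0.4, 0.5], [-0.5, -0.9], [-0.2, -0.7]]
[0.4984 0.2728] -17.87 res [[-0.1, 0.1], [0.0, 0.1], [0.2, 0.0], [0.5, -0.1], [-1.3, -0.2], [0.1, -0.2], [0.0, 0.4], [0.3, 0.3], [-0.4, -0.2], [0.2, -0.2]]
[0.4993 0.2685] -17.88 res [[0.1, 0.0], [0.2, 0.0], [0.0, -0.1], [-0.1, 0.9], [-0.3, -0.3], [0.0, -0.3]]
[0.4988 0.2725] -17.88 res [[0.0, -0.1], [0.1, -0.1], [0.3, -0.2], [0.6, -0.3], [-1.2, -0.3], [0.1, -0.4], [0.1, 0.3], [0.4, 0.1], [-0.3, -0.3], [0.3, -0.4], [-0.1, -0.5], [-0.0, -0.6], [-0.2, -0.6], [-0.4, 0.5], [-0.5, -0.9], [-0.2, -0.7]]
grip [0.4984174  0.26852186 0.062     ] local [ 0.00089066 -0.00392945]
[[ 48.01633395 320.57873014]] [[184.22620096  86.16743979]]
[[338.55797955 405.73478771]] [[ -9.5817264 246.2803   ]]
```

```bash
cat > plan.py <<'E'
# usage: plan.py x y z yaw nrows [x y z yaw of the start] : even steps to a tool-down pose
import sys,numpy as np
from scipy.spatial.transform import Rotation as Ro
a=list(map(float,sys.argv[1:]));x,y,z,yaw,n=a[:5];n=int(n)
if len(a)>5: p=np.array(a[5:8]);y0=a[8];
else:
    from plant import r
    s=r.get_state();p=np.array(s["tcp_pos"]);R=Ro.from_euler("xyz",s["eef_rot"],degrees=True);y0=s["eef_rot"][2]
    print(s["time_s"],p.round(4),s["eef_rot"].round(2),"F",s["contact_force"].round(1),s["gripper_width"])
D=np.array([x,y,z])-p;dy=(yaw-y0+180)%360-180
for i in range(n):
    R=Ro.from_euler("xyz",[180,0,y0+dy*i/n],degrees=True)
    print((R.inv().apply(D/n)/.15).round(3),round(-np.radians(dy)/n/.08,3))
E
python3 plan.py .4976 .2685 .15 -107.9 19
```

```text
0.1 [0.27   0.6182 0.2257] [ 1.7992e+02 -1.0000e-02 -2.3600e+01] F [-0.1  0.6  0.6] 0.08736242273562274
[0.122 0.08  0.027] 0.968
[0.128 0.071 0.027] 0.968
[0.133 0.061 0.027] 0.968
[0.138 0.05  0.027] 0.968
[0.141 0.039 0.027] 0.968
[0.144 0.028 0.027] 0.968
[0.145 0.017 0.027] 0.968
[0.146 0.006 0.027] 0.968
[ 0.146 -0.005  0.027] 0.968
[ 0.145 -0.017  0.027] 0.968
[ 0.144 -0.028  0.027] 0.968
[ 0.141 -0.039  0.027] 0.968
[ 0.138 -0.05   0.027] 0.968
[ 0.133 -0.06   0.027] 0.968
[ 0.128 -0.07   0.027] 0.968
[ 0.122 -0.08   0.027] 0.968
[ 0.116 -0.089  0.027] 0.968
[ 0.109 -0.098  0.027] 0.968
[ 0.101 -0.106  0.027] 0.968
```

Request:
{"method": "play_rows", "body": {
  "rows": [
    {"slide": [0.12,0.08,0.027],"delta_rot": [0,0,0.968],"fingers": 0},
    {"slide": [0.13,0.07,0.027],"delta_rot": [0,0,0.968],"fingers": 0},
    {"slide": [0.13,0.06,0.027],"delta_rot": [0,0,0.968],"fingers": 0},
    {"slide": [0.14,0.05,0.027],"delta_rot": [0,0,0.968],"fingers": 0},
    {"slide": [0.14,0.04,0.027],"delta_rot": [0,0,0.968],"fingers": 0},
    {"slide": [0.145,0.03,0.027],"delta_rot": [0,0,0.968],"fingers": 0},
    {"slide": [0.145,0.02,0.027],"delta_rot": [0,0,0.968],"fingers": 0},
    {"slide": [0.145,0.005,0.027],"delta_rot": [0,0,0.968],"fingers": 0}
  ]
}}

```text
time_s: 1.1
tcp_pos: [0.3656, 0.4704, 0.1937]
eef_rot: [180.0, -0.0, -59.2]
contact_force: [-0.1, 0.3, 0.3]
gripper_width: 0.0437
gripper_force: 0.0
```

Request:
{"method": "play_rows", "body": {
  "rows": [
    {"slide": [0.145,-0.005,0.027],"delta_rot": [0,0,0.968],"fingers": 0},
    {"slide": [0.145,-0.017,0.027],"delta_rot": [0,0,0.968],"fingers": 0},
    {"slide": [0.145,-0.028,0.027],"delta_rot": [0,0,0.968],"fingers": 0},
    {"slide": [0.14,-0.04,0.027],"delta_rot": [0,0,0.968],"fingers": 0},
    {"slide": [0.14,-0.05,0.027],"delta_rot": [0,0,0.968],"fingers": 0},
    {"slide": [0.13,-0.06,0.027],"delta_rot": [0,0,0.968],"fingers": 0},
    {"slide": [0.13,-0.07,0.027],"delta_rot": [0,0,0.968],"fingers": 0},
    {"slide": [0.12,-0.08,0.027],"delta_rot": [0,0,0.968],"fingers": 0}
  ]
}}

```text
time_s: 2.1
tcp_pos: [0.4613, 0.3237, 0.1613]
eef_rot: [180.0, -0.0, -94.7]
contact_force: [-0.1, 0.1, 1.0]
gripper_width: 0.0436
gripper_force: 0.0
```

Request:
{"method": "play_rows", "body": {
  "rows": [
    {"slide": [0.115,-0.09,0.027],"delta_rot": [0,0,0.968],"fingers": -0.2},
    {"slide": [0.11,-0.1,0.027],"delta_rot": [0,0,0.968],"fingers": -0.2},
    {"slide": [0.1,-0.105,0.027],"delta_rot": [0,0,0.968],"fingers": -0.2},
    {"slide": [0,0,0],"delta_rot": [0,0,0],"fingers": -0.2},
    {"slide": [0,0,0],"delta_rot": [0,0,0],"fingers": -0.2}
  ]
}}

```text
time_s: 2.72
tcp_pos: [0.4971, 0.2696, 0.1495]
eef_rot: [180.0, -0.0, -107.8]
contact_force: [0.1, 0.4, 0.3]
gripper_width: 0.0354
gripper_force: 0.0
```

```bash
python3 plan.py .4976 .2685 .05 -107.9 4
```

```text
2.725 [0.4971 0.2696 0.1495] [ 1.7999e+02 -1.0000e-02 -1.0784e+02] F [0.1 0.4 0.3] 0.03540214948797609
[ 0.001 -0.001  0.166] 0.003
[ 0.001 -0.001  0.166] 0.003
[ 0.001 -0.001  0.166] 0.003
[ 0.001 -0.001  0.166] 0.003
```

Request:
{"method": "play_rows", "body": {
  "rows": [
    {"slide": [0.007,-0.002,0.166],"delta_rot": [0,0,0],"fingers": -0.2},
    {"slide": [0,0,0.166],"delta_rot": [0,0,0],"fingers": -0.2},
    {"slide": [0,0,0.166],"delta_rot": [0,0,0],"fingers": -0.2},
    {"slide": [0,0,0.166],"delta_rot": [0,0,0],"fingers": -0.2},
    {"slide": [0,0,0],"delta_rot": [0,0,0],"fingers": -0.2},
    {"slide": [0,0,0],"delta_rot": [0,0,0],"fingers": -1},
    {"slide": [0,0,0],"delta_rot": [0,0,0],"fingers": -1},
    {"slide": [0,0,0],"delta_rot": [0,0,0],"fingers": -1}
  ],
  "squeeze": 8
}}

```text
time_s: 3.72
tcp_pos: [0.4976, 0.2687, 0.0509]
eef_rot: [-180.0, 0.1, -107.9]
contact_force: [-0.2, -0.3, -0.6]
gripper_width: 0.0108
gripper_force: 0.0
```

```bash
python3 plan.py .5065 .2961 .05 -107.9 6
```

```text
3.725 [0.4976 0.2687 0.0509] [-1.7996e+02  8.0000e-02 -1.0789e+02] F [-0.2 -0.3 -0.6] 0.010751047620983306
[-0.032 -0.     0.001] 0.001
[-0.032 -0.     0.001] 0.001
[-0.032 -0.     0.001] 0.001
[-0.032 -0.     0.001] 0.001
[-0.032 -0.     0.001] 0.001
[-0.032 -0.     0.001] 0.001
```

Request:
{"method": "play_rows", "body": {
  "rows": [
    {"slide": [0,0,0],"delta_rot": [0,0,0],"fingers": -1},
    {"slide": [0,0,0],"delta_rot": [0,0,0],"fingers": -1},
    {"slide": [-0.032,0,0],"delta_rot": [0,0,0],"fingers": -1},
    {"slide": [-0.032,0,0],"delta_rot": [0,0,0],"fingers": -1},
    {"slide": [-0.032,0,0],"delta_rot": [0,0,0],"fingers": -1},
    {"slide": [-0.032,0,0],"delta_rot": [0,0,0],"fingers": -1},
    {"slide": [-0.032,0,0],"delta_rot": [0,0,0],"fingers": -1},
    {"slide": [-0.032,0,0],"delta_rot": [0,0,0],"fingers": -1}
  ]
}}

```text
time_s: 4.72
tcp_pos: [0.5063, 0.2958, 0.0509]
eef_rot: [-180.0, 0.0, -107.9]
contact_force: [-2.3, -0.4, 6.4]
gripper_width: 0.0097
gripper_force: 8.0
```

Request:
{"method": "play_rows", "body": {
  "rows": [
    {"slide": [0,0,0],"delta_rot": [0,0,0],"fingers": -1},
    {"slide": [0,0,0],"delta_rot": [0,0,0],"fingers": -0.3},
    {"slide": [0,0,0],"delta_rot": [0,0,0],"fingers": -0.3},
    {"slide": [0,0,-0.2],"delta_rot": [0,0,0],"fingers": 0.2},
    {"slide": [0,0,-0.3],"delta_rot": [0,0,0],"fingers": 0.5},
    {"slide": [0,0,-0.2],"delta_rot": [0,0,0],"fingers": 0.7}
  ]
}}

```text
time_s: 5.48
tcp_pos: [0.5065, 0.2959, 0.1569]
eef_rot: [-180.0, 0.1, -107.9]
contact_force: [0.0, 0.3, -0.2]
gripper_width: 0.0543
gripper_force: 0.0
```

```bash
python3 plan.py .4784 -.0021 .15 -104.13 9
```

```text
5.475 [0.5065 0.2959 0.1569] [-1.7995e+02  7.0000e-02 -1.0789e+02] F [ 0.   0.3 -0.2] 0.05425056365045984
[ 0.216 -0.048  0.005] -0.091
[ 0.217 -0.046  0.005] -0.091
[ 0.217 -0.045  0.005] -0.091
[ 0.217 -0.043  0.005] -0.091
[ 0.218 -0.042  0.005] -0.091
[ 0.218 -0.04   0.005] -0.091
[ 0.218 -0.038  0.005] -0.091
[ 0.219 -0.037  0.005] -0.091
[ 0.219 -0.035  0.005] -0.091
```

Request:
{"method": "play_rows", "body": {
  "rows": [
    {"slide": [0.217,-0.047,0.005],"delta_rot": [0,0,-0.091],"fingers": 0.9},
    {"slide": [0.217,-0.046,0.005],"delta_rot": [0,0,-0.091],"fingers": 0.9},
    {"slide": [0.217,-0.045,0.005],"delta_rot": [0,0,-0.091],"fingers": 0.9},
    {"slide": [0.217,-0.043,0.005],"delta_rot": [0,0,-0.091],"fingers": 0.9},
    {"slide": [0.218,-0.042,0.005],"delta_rot": [0,0,-0.091],"fingers": 0.9},
    {"slide": [0.218,-0.04,0.005],"delta_rot": [0,0,-0.091],"fingers": 0.9},
    {"slide": [0.218,-0.038,0.005],"delta_rot": [0,0,-0.091],"fingers": 0.9},
    {"slide": [0.219,-0.037,0.005],"delta_rot": [0,0,-0.091],"fingers": 0.9}
  ]
}}

```text
time_s: 6.48
tcp_pos: [0.4805, 0.0297, 0.149]
eef_rot: [-180.0, -0.0, -104.5]
contact_force: [0.6, 0.2, 0.4]
gripper_width: 0.0834
gripper_force: 0.0
```

Request:
{"method": "play_rows", "body": {
  "rows": [
    {"slide": [0.219,-0.035,0.005],"delta_rot": [0,0,-0.091],"fingers": 0.9},
    {"slide": [0,0,0],"delta_rot": [0,0,0],"fingers": 0.9},
    {"slide": [0,0,0],"delta_rot": [0,0,0],"fingers": 0.9}
  ]
}}

```text
time_s: 6.85
tcp_pos: [0.4777, -0.0023, 0.1483]
eef_rot: [-180.0, 0.0, -104.2]
contact_force: [0.2, 0.5, -0.6]
gripper_width: 0.0832
gripper_force: 0.0
```

```bash
python3 plan.py .4784 -.0021 .005 -104.13 6
python3 - <<'E'
from plant import r
import cv2,pickle
c=r.capture("top");pickle.dump(c,open("top1.pkl","wb"))
cv2.imwrite("pics/top1.png",cv2.resize(c["image"][185:250,165:365],None,fx=4,fy=4,interpolation=cv2.INTER_CUBIC))
E
```

```text
6.85 [ 0.4777 -0.0023  0.1483] [-1.7999e+02  1.0000e-02 -1.0419e+02] F [ 0.2  0.5 -0.6] 0.08324058825163633
[-0.    -0.001  0.159] -0.002
[-0.    -0.001  0.159] -0.002
[-0.    -0.001  0.159] -0.002
[-0.    -0.001  0.159] -0.002
[-0.    -0.001  0.159] -0.002
[-0.    -0.001  0.159] -0.002
```

View pics/top1.png

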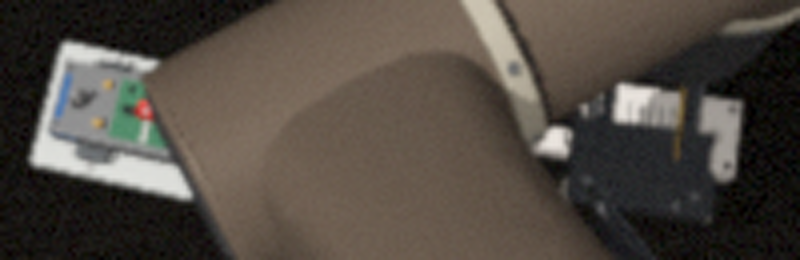

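The arm hides part of the housing, but the red grip shows around (145,108), at the mark. I'll check this in the side view by comparing how far the red blob shifted with the predicted shift.

Run:
```python
from plant import r
from h import *
S=pickle.load(open("side0.pkl","rb"));c=r.capture("side");pickle.dump(c,open("side1.pkl","wb"))
p=(.4988,.2723,np.radians(-17.88))
for im in(S["image"],c["image"]):
    q=im[165:205,245:285].astype(int);m=(q[...,2]>130)&(q[...,1]<80)&(q[...,0]<80);v,u=np.nonzero(m)
    print(len(u),u.mean()+245,v.mean()+165,u.min()+245,u.max()+245)
for y in(-.004,.022,.025,.028):print(y,proj(S,world(p,[[0,y,.052]])))
cv2.imwrite("pics/side1.png",cv2.resize(c["image"][100:300,190:330],None,fx=4,fy=3,interpolation=cv2.INTER_CUBIC))
```

```text
30 259.76666666666665 176.03333333333333 258 262
29 263.3448275862069 171.68965517241378 261 265
-0.004 [[259.75231763 175.50907402]]
0.022 [[262.77931202 172.47037778]]
0.025 [[263.11973803 172.12863573]]
0.028 [[263.45838553 171.78867908]]
```

View pics/side1.png

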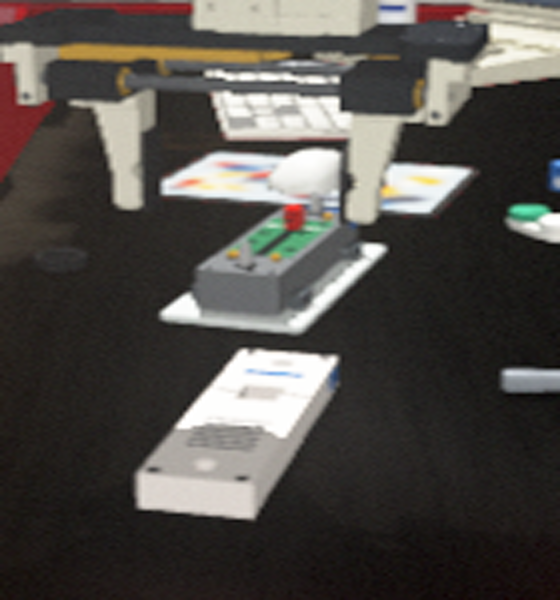

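Request:
{"method": "play_rows", "body": {
  "rows": [
    {"slide": [0,-0.004,0.2],"delta_rot": [0,0,0],"fingers": 0.9},
    {"slide": [0,0,0.2],"delta_rot": [0,0,0],"fingers": 0.9},
    {"slide": [0,0,0.2],"delta_rot": [0,0,0],"fingers": 0.9},
    {"slide": [0,0,0.2],"delta_rot": [0,0,0],"fingers": 0.9},
    {"slide": [0,0,0.1],"delta_rot": [0,0,0],"fingers": 0.9},
    {"slide": [0,0,0.05],"delta_rot": [0,0,0],"fingers": 0.9},
    {"slide": [0,0,0],"delta_rot": [0,0,0],"fingers": 0.9}
  ]
}}

```text
time_s: 7.82
tcp_pos: [0.4782, -0.002, 0.0055]
eef_rot: [180.0, -0.0, -104.1]
contact_force: [-0.1, -0.2, -0.0]
gripper_width: 0.0834
gripper_force: 0.0
```

The grip is at about y = 25–28 mm, which is on the mark. The open fingers straddle the cover, so I'll close on it.

Request:
{"method": "play_rows", "body": {
  "rows": [
    {"slide": [0,0,0.01],"delta_rot": [0,0,0],"fingers": -1},
    {"slide": [0,0,0],"delta_rot": [0,0,0],"fingers": -1},
    {"slide": [0,0,0],"delta_rot": [0,0,0],"fingers": -1},
    {"slide": [0,0,0],"delta_rot": [0,0,0],"fingers": -1},
    {"slide": [0,0,0],"delta_rot": [0,0,0],"fingers": -1},
    {"slide": [0,0,0],"delta_rot": [0,0,0],"fingers": -1}
  ],
  "squeeze": 40
}}

```text
time_s: 8.57
tcp_pos: [0.4783, -0.0024, 0.0045]
eef_rot: [-180.0, 0.0, -104.1]
contact_force: [-1.9, -0.6, 6.7]
gripper_width: 0.0495
gripper_force: 40.0
```

Request:
{"method": "play_rows", "body": {
  "rows": [
    {"slide": [0,0,-0.15],"delta_rot": [0,0,0],"fingers": -1},
    {"slide": [0,0,-0.2],"delta_rot": [0,0,0],"fingers": -1},
    {"slide": [0,0,-0.2],"delta_rot": [0,0,0],"fingers": -1},
    {"slide": [0,0,-0.15],"delta_rot": [0,0,0],"fingers": -1},
    {"slide": [0,0,0],"delta_rot": [0,0,0],"fingers": -1}
  ]
}}

```text
time_s: 9.2
tcp_pos: [0.4792, -0.002, 0.1106]
eef_rot: [-179.8, 0.1, -104.1]
contact_force: [-0.3, -0.6, -1.9]
gripper_width: 0.0499
gripper_force: 40.0
```

```bash
python3 plan.py .4988 .2723 .11 -107.88 9
```

```text
9.2 [ 0.4792 -0.002   0.1106] [-1.7985e+02  1.1000e-01 -1.0414e+02] F [-0.3 -0.6 -1.9] 0.04991857872263589
[-0.201  0.036  0.   ] 0.091
[-0.2    0.037  0.   ] 0.091
[-0.2    0.038  0.   ] 0.091
[-0.2   0.04  0.  ] 0.091
[-0.199  0.041  0.   ] 0.091
[-0.199  0.043  0.   ] 0.091
[-0.199  0.044  0.   ] 0.091
[-0.199  0.046  0.   ] 0.091
[-0.198  0.047  0.   ] 0.091
```

Request:
{"method": "play_rows", "body": {
  "rows": [
    {"slide": [-0.201,0.036,0],"delta_rot": [0,0,0.091],"fingers": -1},
    {"slide": [-0.2,0.037,0],"delta_rot": [0,0,0.091],"fingers": -1},
    {"slide": [-0.2,0.038,0],"delta_rot": [0,0,0.091],"fingers": -1},
    {"slide": [-0.2,0.04,0],"delta_rot": [0,0,0.091],"fingers": -1},
    {"slide": [-0.199,0.041,0],"delta_rot": [0,0,0.091],"fingers": -1},
    {"slide": [-0.199,0.043,0],"delta_rot": [0,0,0.091],"fingers": -1},
    {"slide": [-0.199,0.044,0],"delta_rot": [0,0,0.091],"fingers": -1},
    {"slide": [-0.199,0.046,0],"delta_rot": [0,0,0.091],"fingers": -1}
  ]
}}

```text
time_s: 10.2
tcp_pos: [0.495, 0.242, 0.1076]
eef_rot: [179.9, -0.1, -107.5]
contact_force: [0.4, -1.1, -1.3]
gripper_width: 0.0496
gripper_force: 40.0
```

Request:
{"method": "play_rows", "body": {
  "rows": [
    {"slide": [-0.198,0.047,0.1],"delta_rot": [0,0,0.091],"fingers": -1},
    {"slide": [0,0,0.1],"delta_rot": [0,0,0],"fingers": -1},
    {"slide": [0,0,0],"delta_rot": [0,0,0],"fingers": -1},
    {"slide": [0,0,0],"delta_rot": [0,0,0],"fingers": -1}
  ]
}}

```text
time_s: 10.7
tcp_pos: [0.4978, 0.2711, 0.079]
eef_rot: [180.0, -0.0, -107.9]
contact_force: [0.7, 0.2, -0.8]
gripper_width: 0.0497
gripper_force: 40.0
```

```bash
python3 plan.py .4988 .2723 .072 -107.88 1
python3 - <<'E'
from plant import r
import cv2,pickle
ims=[]
for n,(a,b,d,e) in(("top",(175,255,160,260)),("side",(130,230,205,305))):
    c=r.capture(n);pickle.dump(c,open(n+"2.pkl","wb"))
    cv2.imwrite(f"pics/{n}2.png",cv2.resize(c["image"][a:b,d:e],None,fx=6,fy=6,interpolation=cv2.INTER_CUBIC))
E
```

```text
10.7 [0.4978 0.2711 0.079 ] [ 1.7998e+02 -5.0000e-02 -1.0793e+02] F [ 0.7  0.2 -0.8] 0.04965051135088723
[-0.01  -0.004  0.047] -0.01
```

View pics/top2.png

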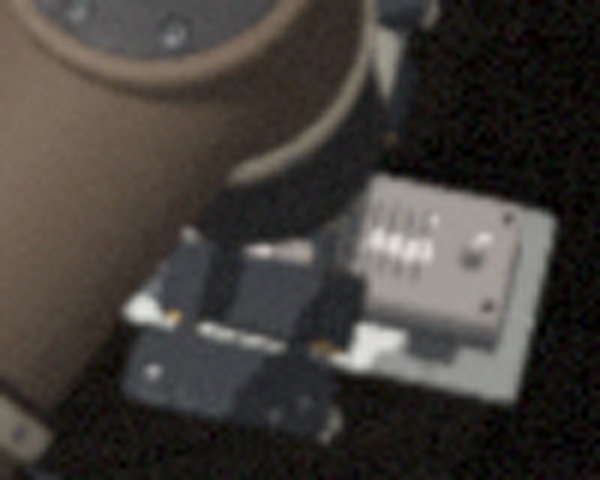

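View pics/side2.png

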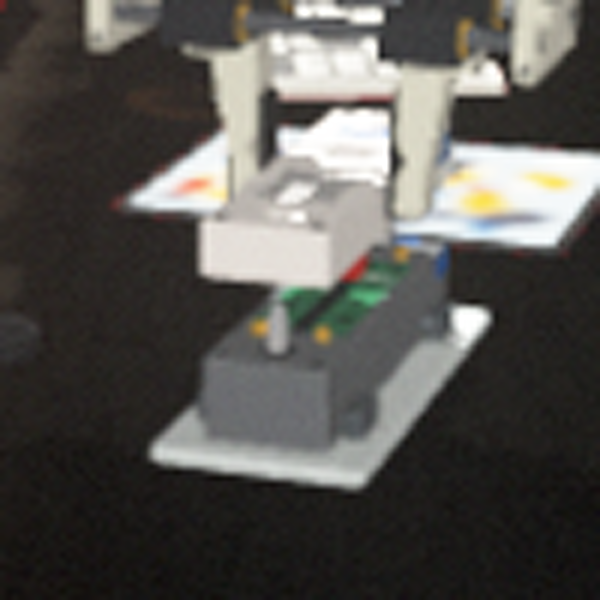

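The side view shows the cover level over the housing, with its front bottom edge from (200,275) to (330,285) and the dowel tip at (279,290). In the top view the cover's hole is at (474,257). I'll fit the offset of the cover relative to the housing.

Run:
```python
from h import *
T=pickle.load(open("top2.pkl","rb"));S=pickle.load(open("side2.pkl","rb"))
b,t=74.5,96.5
def ob(c,d,o): return (c,np.array([a for a,_ in d])/1000,un([q for _,q in d],6,o))
to,so=(160,175),(205,130)
cs=ob(S,[((-25,-88,t),(203,222)),((25,-88,t),(331,234)),((-25,-88,b),(200,275)),((25,-88,b),(330,285))],so)
hs=ob(S,[((-25,-88,42),(203,358)),((25,-88,42),(332,368)),((0,-72,62),(279,290)),((-13,-56,47),(262,327)),((13,-56,47),(323,335)),((13,56,47),(401,253))],so)
ct=ob(T,[((25,-88,t),(525,208)),((-25,-88,t),(497,330)),((0,-72,t),(474,257))],to)
y=np.radians(-17.88)
for n,o in(("cover s",[cs]),("house s",[hs]),("cover t",[ct]),("cover",[cs,ct])):
    f=lambda p:np.concatenate([(proj(c,world((p[0],p[1],y),P))-uv).ravel() for c,P,uv in o])
    s=least_squares(f,[.5,.27]);print(n,s.x.round(4),s.fun.reshape(-1,2).round(1).tolist())
```

```text
cover s [0.4985 0.2742] [[-0.2, -0.4], [-0.1, -0.3], [0.4, 0.1], [-0.1, 0.7]]
house s [0.499  0.2737] [[0.2, -0.1], [-0.3, 0.6], [0.1, 1.9], [-0.2, -0.8], [0.2, -1.0], [0.0, -0.9]]
cover t [0.497  0.2704] [[-0.1, 0.3], [0.2, -0.7], [-0.1, 0.4]]
cover [0.498  0.2709] [[-0.5, -0.0], [-0.3, 0.1], [0.1, 0.5], [-0.3, 1.1], [-0.4, -0.0], [-0.1, -1.1], [-0.3, 0.0]]
```

The cover sits where the TCP says it does, about 1.5 mm from the housing's centre. I'll correct that and lower it onto the tapers.

Request:
{"method": "play_rows", "body": {
  "rows": [
    {"slide": [-0.01,-0.005,0.04],"delta_rot": [0,0,0],"fingers": -1},
    {"slide": [0,0,0.04],"delta_rot": [0,0,0],"fingers": -1},
    {"slide": [0,0,0.02],"delta_rot": [0,0,0],"fingers": -1},
    {"slide": [0,0,0.02],"delta_rot": [0,0,0],"fingers": -1},
    {"slide": [0,0,0],"delta_rot": [0,0,0],"fingers": -1}
  ],
  "squeeze": 50
}}

```text
time_s: 11.42
tcp_pos: [0.4989, 0.273, 0.061]
eef_rot: [180.0, -0.0, -107.9]
contact_force: [0.6, 0.4, -1.2]
gripper_width: 0.0494
gripper_force: 50.0
```

Request:
{"method": "play_rows", "body": {
  "rows": [
    {"slide": [0,0,0.015],"delta_rot": [0,0,0],"fingers": -1},
    {"slide": [0,0,0.015],"delta_rot": [0,0,0],"fingers": -1},
    {"slide": [0,0,0.015],"delta_rot": [0,0,0],"fingers": -1},
    {"slide": [0,0,0],"delta_rot": [0,0,0],"fingers": -1}
  ]
}}

```text
time_s: 11.92
tcp_pos: [0.4989, 0.273, 0.0543]
eef_rot: [180.0, -0.0, -107.9]
contact_force: [-0.4, -0.0, -0.9]
gripper_width: 0.0492
gripper_force: 50.0
```

Request:
{"method": "play_rows", "body": {
  "rows": [
    {"slide": [0,0,0.015],"delta_rot": [0,0,0],"fingers": -1},
    {"slide": [0,0,0.015],"delta_rot": [0,0,0],"fingers": -1},
    {"slide": [0,0,0.01],"delta_rot": [0,0,0],"fingers": -1},
    {"slide": [0,0,0.01],"delta_rot": [0,0,0],"fingers": -1},
    {"slide": [0,0,0],"delta_rot": [0,0,0],"fingers": -1},
    {"slide": [0,0,0],"delta_rot": [0,0,0],"fingers": -1}
  ]
}}

```text
time_s: 12.68
tcp_pos: [0.4992, 0.2733, 0.0474]
eef_rot: [-180.0, 0.0, -107.9]
contact_force: [-1.3, -0.6, 6.0]
gripper_width: 0.0497
gripper_force: 50.0
```

Request:
{"method": "play_rows", "body": {
  "rows": [
    {"slide": [0,0,0.007],"delta_rot": [0,0,0],"fingers": -1},
    {"slide": [0,0,0],"delta_rot": [0,0,0],"fingers": -1},
    {"slide": [0,0,0],"delta_rot": [0,0,0],"fingers": -1}
  ],
  "squeeze": 60
}}

```text
time_s: 13.05
tcp_pos: [0.4992, 0.2732, 0.0465]
eef_rot: [-180.0, 0.0, -107.9]
contact_force: [-3.3, -0.4, 6.4]
gripper_width: 0.0499
gripper_force: 60.0
```

Request:
{"method": "play_rows", "body": {
  "rows": [
    {"slide": [0,0,0.007],"delta_rot": [0,0,0],"fingers": -1},
    {"slide": [0,0,0],"delta_rot": [0,0,0],"fingers": -1},
    {"slide": [0,0,0],"delta_rot": [0,0,0],"fingers": -1}
  ]
}}

```text
time_s: 13.42
tcp_pos: [0.4992, 0.2732, 0.0465]
eef_rot: [-180.0, 0.0, -107.9]
contact_force: [-6.0, -1.9, 16.6]
gripper_width: 0.0495
gripper_force: 60.0
```

The TCP stopped at 0.0465 m, the computed flush height, and the force rose to 16.6 N. I'll check it in a picture.

Run:
```python
from plant import r
import cv2
c=r.capture("side");cv2.imwrite("pics/side3.png",cv2.resize(c["image"][140:220,220:300],None,fx=7,fy=7,interpolation=cv2.INTER_CUBIC))
s=r.get_state();print(s["tcp_pos"],s["contact_force"],s["moment"],s["time_s"])
```

```text
[0.49917581 0.27325826 0.04649777] [-5.77694092 -1.66442463 17.03230574] [-0.52757312  2.39796099 -0.03644262] 13.475
```

View pics/side3.png

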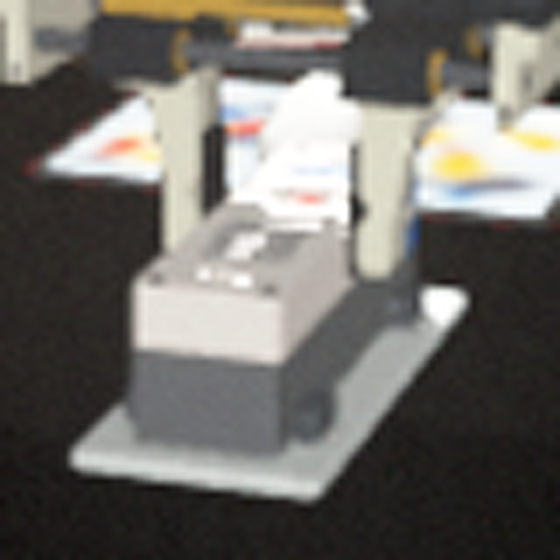

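The cover sits flush on the housing: the seam runs cleanly from (130,350) to (282,360) with no gap, and the red grip shows through the window near (305,197).

```bash
python3 -c "
from plant import r
print(r.close_job())"
```

```text
the job is handed in; nothing more can be done
None
```

The job is handed in at about 13.5 s: the red grip stands on the white mark to within about 3 mm by camera, and the cover is on both dowels, blue end over blue end, flush and still held pressed shut with about 17 N.

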